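Gang two leg blanks in the corner of the squaring board

TASK

Get the two long leg blanks ready to be marked out together: with the fingertips, push them along the squaring board until they lie side by side, closed up, the first flat against the far fence and the second flat against the first, with the left ends of both butted against the end stop. Only push them: do not take a blank between the fingers, lift it or tip it over, and leave everything else on the board and the bench where it lies.

Things in the scene. Friction and masses are not known exactly. Their poses are not given: they have to be found in the camera images.
- board: grey-faced plywood squaring board, screwed to the bench: 300 (x) by 500 (y) by 12 mm thick; origin at the centre of its underside, on the bench; x to the far side, y to the left. Two dark wooden strips, 22 mm tall, stand on it: the fence along the far edge (20 mm thick, inner face at x = +130 mm, from y = -152 to +240 mm) and, square to it, the end stop at the left.
- corner (a point): the inner corner of fence and end stop, on the board's upper face (12 mm above the bench), where the planes of their inner faces meet; axes as the board's. The end stop is 25 mm thick, its inner face at board y = +215 mm, from x = +10 to +122 mm (a small dust gap is left at the fence).
- leg_a: one of the two leg blanks: square pale wood, 30 by 30 mm, 200 mm long, about 0.13 kg (mass and friction vary), lying loose on the board, roughly along the fence; origin at the centre of its underside, y along its length, z up. Fingers pushing its side squarely near the middle keep it straight; pushed hard high up it could tip.
- leg_b: the other leg blank, the same in all respects; either of the two may lie nearer the fence, and they may end in either order
- offcut: bystander: short offcut of the same 30 by 30 mm stock, 55 mm long (y), lying loose on the board; origin at the centre of its underside
- square: bystander: small steel combination square lying flat on the board, about 120 (x) by 75 mm (y), 16 mm high; origin under its middle, dark head at its -x end
- pencil: bystander: green pencil, 120 mm long (x), 7 mm thick, lying on the board right of the fence; origin under its middle
- tape: bystander: tape measure standing on the bench left of the board, 65 by 34 mm, 60 mm high; origin at the centre of its underside
- glue: bystander: white glue bottle, 58 mm diameter, 165 mm high, upright on the bench; origin at the centre of its underside
- mallet: bystander: joiner's mallet lying on the bench at the left; head 75 (x) by 125 mm (y), 60 mm high; origin under the centre of the head, handle along -x to x = -235 mm
- plane: bystander: metal bench plane on the bench at the right, 240 mm long (x), 60 mm wide, 95 mm high; origin at the centre of its sole
Not all that is in view belongs to the job. What is shaped like the leg_a but turquoise is not meant.

How it is judged:
By the outcome, as a careful person would: the job done as asked, in the order asked, and still so for the second after the job is handed in, with the robot touching nothing.
It also fails if it takes over 56 s, if anything falls off the work surface, if the arm or the gripper's body presses on something with over 40 N, if the wrist force passes 120 N, or if a joint passes its speed limit or range.

ROBOT

A 6-joint arm with a two-finger parallel gripper is mounted at the origin on the work surface. World frame = base frame: x ahead of the robot, y to its left, z up, the work surface at z = 0. Lengths are in mm, angles in rad, forces in N, time in s.
With the tool pointing down it reaches from about 400 to 925 mm from the base axis. Payload 12.5 kg.
Tool frame: the origin (TCP) lies at the very end of the fingers, on their centre line; the grasp point (between the pads) lies 19 mm behind it; y points along the fingers, z is the direction in which the jaws open and shut, and the axes are right-handed (so a half turn about y gives the same grasp; the last joint's range is limited). The gripper opens to 95 mm and grips with 3 to 60 N. Pads are 20 mm wide; open, the fingers measure 119 mm over their backs; the gripper's body (75 mm by 180 mm) begins 59 mm behind the grasp point.
Start: joints at [0.995, 0.491, 1.559, -0, 1.092, -0.106], TCP at [282.93, 557.313, 214.661] pointing down, gripper open.
Joint ranges: [-3.1, 3.1], [-0.84, 2.19], [0.05, 2.79], [-1.13, 4.28], [0.06, 2.93], [-2.69, 2.69]. Speed limits (rad/s): [2.22, 2.22, 2.79, 3.14, 3.14, 3.14].

INTERFACE

Orientations are given as [roll, pitch, yaw] about the fixed x, y, z axes, in that order (R = Rz(yaw) Ry(pitch) Rx(roll)).
In Python, from cell import env, optics gives the robot as it stands.
- The arm moves only by the tool drive_tool, never from a script. Its argument "steps" is a list of rows, each an object with "slide": the shift along the tool's x, y, z in m, a list of three; "dr": the turn, a rotation vector about the tool's x, y, z in rad, a list of three; "fingers": the finger opening in m, from 0 to 0.0951. A call has 1 to 5 rows; each row is the pose to reach, as a shift and turn from the pose commanded when the call began, along the tool's axes at that moment; what a row does not reach only later rows make up. A row lasts 1/12 s, in which the tool goes at most 41.7 mm and 7.16 degrees, less where a joint would pass 70% of its speed; a pose out of reach is approached as far as the arm can. A call with a gripper value outside its range is refused whole. The fingers move at their own pace and stop on an object; the grip force is fixed at half the most. Time passes only in rows, so rows that repeat a pose let the fingers close. It gives the time, the measured TCP pose, the force and the opening at its end, in the units of the state.
- env.state(): the state, without advancing time (a new reading comes with each control period).
- optics.read_camera(name): name is "side" or "top" or "wrist"; returns the picture (384x512x3 uint8, red, green, blue); there is no depth.
- optics.camera_model(name): a dict with "mtx" (3x3 intrinsics, pixels), "distortion" ([k1, k2, p1, p2, k3] as OpenCV has them; the pictures are not rectified), "R" (3x3) and "t" (3): a world point X has camera coordinates R X + t. Camera axes: x right, y down, z forward; pixel columns grow to the right and rows downward; lengths in mm; the calibration is good to about 2 mm. A picture is of the moment at which its call begins: read the wrist's pose just before it. camera_model takes no time and is no camera call; for the wrist camera it gives the pose at the moment of the call.
- env.job_done(): hands the job in, once; it reports no verdict.
The state is a dict: "t": time; "joints": joint angles; "qvel": joint speeds; "tau": joint torques, N m; "eef_pos": TCP position; "tcp_rot": TCP orientation; "ft_force": force on the tool from outside, world axes, zero at the start; "moment": the same for the moment, N m; "opening": opening from 0.0 (shut) to 1.0 (fully open).
Only numpy, scipy, OpenCV 4.12 (cv2) and the standard library are available. Lean on these libraries where they do the work, as an engineer would, in place of code of your own. Each camera call takes 0.05 s, during which the arm holds its last target.

## Working session

There is one attempt and no reset: what is moved stays moved. The work goes in short steps, Python scripts to look and compute and a tool call to move; the robot and the scene stay as the last step left them, time stands still between calls to the robot, and variables do not carry over. Pictures are saved under pics/ and viewed, and the job is handed in when it is done.

Besides the shell and the picture viewer there is one more tool, called after "Call:" in YAML: its name, and indented under it one key for each argument. drive_tool: Moves the arm, as the interface text tells. Its arguments: {"type":"object","properties":{"steps":{"type":"array","items":{"type":"object","properties":{"slide":{"type":"array","items":{"type":"number"}},"dr":{"type":"array","items":{"type":"number"}},"fingers":{"type":"number"}}}}},"required":["steps"]}

```bash
ls; mkdir -p pics; cat > h.py <<'E'
import numpy as np, cv2
from cell import env, optics
def save(name,fn):
    im=optics.read_camera(name); cv2.imwrite('pics/'+fn,im[:,:,::-1]); np.save('pics/'+fn+'.npy',im); return im
def ray(m,uv,z):
    p=cv2.undistortPoints(np.array(uv,float).reshape(-1,1,2),np.array(m['mtx'],float),np.array(m['distortion'],float)).reshape(-1,2)
    R=np.array(m['R']);t=np.array(m['t']);c=-R.T@t
    out=[]
    for a,b in p:
        d=R.T@np.array([a,b,1]); s=(z-c[2])/d[2]; out.append(c+s*d)
    return np.array(out)
def proj(m,X):
    R=np.array(m['R'],float);return cv2.projectPoints(np.array(X,float).reshape(-1,1,3),cv2.Rodrigues(R)[0],np.array(m['t'],float),np.array(m['mtx'],float),np.array(m['distortion'],float))[0].reshape(-1,2)
E
python3 - <<'E'
from h import *
print(env.state())
for n in ['top','side','wrist']:
    save(n,n+'1.png'); m=optics.camera_model(n); print(n,m)
E
```

```text
pics
{'t': 0.0, 'joints': array([ 9.95383421e-01,  4.91566652e-01,  1.55945252e+00,  1.90629753e-05,
        1.09166675e+00, -1.05613703e-01]), 'qvel': array([-7.83772298e-04,  1.77129204e-03, -9.58616394e-04,  6.52876228e-04,
       -7.82738070e-05,  3.40347886e-04]), 'tau': array([ 1.66871414e-03, -6.12638140e+01, -2.58187670e+01,  6.93396851e-02,
        4.81169473e-02, -1.24829376e-04]), 'eef_pos': array([282.79615092, 557.09642428, 214.05627666]), 'tcp_rot': array([-1.57188172e+00,  1.32062283e-04, -4.69808071e-01]), 'ft_force': array([ 0.59560282, -0.56644453, -0.60626813]), 'moment': array([ 0.01900411, -0.0682581 ,  0.02009524]), 'opening': 0.9957487062868564}
top {'mtx': array([[395.57760426,   0.        , 252.59464349],
       [  0.        , 395.57760426, 190.03651489],
       [  0.        ,   0.        ,   1.        ]]), 'distortion': array([-0.0166597,  0.       ,  0.       ,  0.       ,  0.       ]), 'R': array([[ 0.00712161, -0.99988153,  0.01364601],
       [-0.9941208 , -0.00855368, -0.10793827],
       [ 0.10804221, -0.01279709, -0.99406394]]), 't': array([ -34.46549
[... 305 characters left out ...]
[ 0.73840922, -0.67431248,  0.00738256],
       [-0.41351286, -0.46141286, -0.78492375],
       [ 0.53269029,  0.57654215, -0.61954839]]), 't': array([-372.19086214,  203.07055817,  869.90702976])}
wrist {'mtx': array([[296.42674317,   0.        , 256.14035383],
       [  0.        , 296.42674317, 188.80256204],
       [  0.        ,   0.        ,   1.        ]]), 'distortion': array([-0.06144805,  0.        ,  0.        ,  0.        ,  0.        ]), 'R': array([[ 4.52606788e-01,  8.91709914e-01, -7.24836479e-04],
       [ 8.60064903e-01, -4.36329757e-01,  2.64394981e-01],
       [ 2.35447358e-01, -1.20290369e-01, -9.64414210e-01]]), 't': array([-624.36979753,  -30.16408429,  391.43262831])}
```

View pics/top1.png

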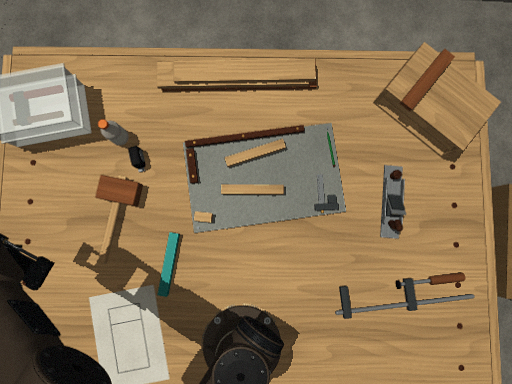

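View pics/side1.png

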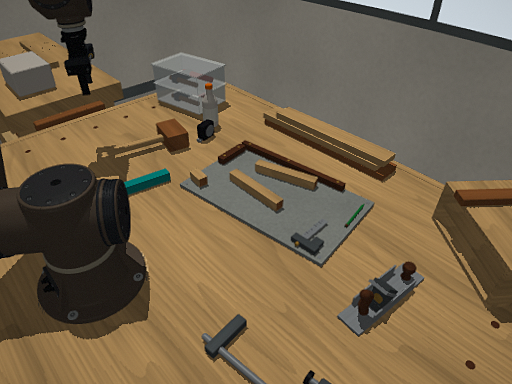

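View pics/wrist1.png

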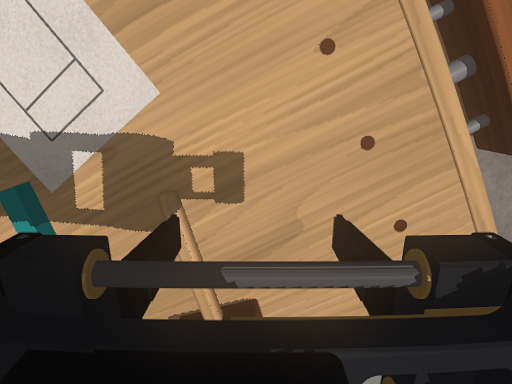

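```bash
python3 - <<'E'
import cv2
im=cv2.imread('pics/top1.png')
c=im[50:290,150:410]
cv2.imwrite('pics/top1z.png',cv2.resize(c,(780,600)[:2] if 0 else (650,600),interpolation=cv2.INTER_CUBIC))
E
```

```text
(no output)
```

View pics/top1z.png

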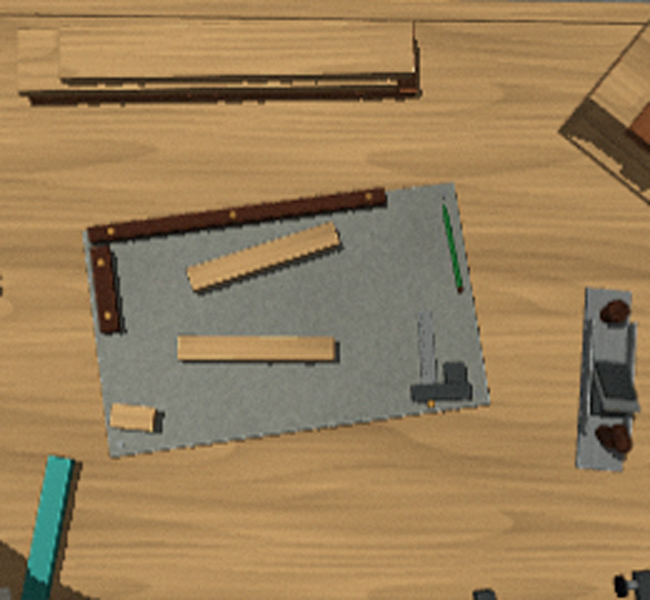

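```bash
cat >> h.py <<'E'
from scipy.optimize import least_squares
def rectfit(m,uv,L,W,z,x0):
    # L along local y, W along local x ; order: (+x,+y),(+x,-y),(-x,-y),(-x,+y)
    P=np.array([[W/2,L/2],[W/2,-L/2],[-W/2,-L/2],[-W/2,L/2]])
    def f(q):
        c,s=np.cos(q[2]),np.sin(q[2]); X=P@np.array([[c,s],[-s,c]])+q[:2]
        return (proj(m,np.c_[X,np.full(4,z)])-uv).ravel()
    r=least_squares(f,x0,x_scale=[100,100,1]); return r.x,np.abs(r.fun).max()
def legs_mask(m,im,board,lo=(8,40,120)):
    hsv=cv2.cvtColor(im,cv2.COLOR_RGB2HSV)
    mk=((hsv[...,0]>8)&(hsv[...,0]<28)&(hsv[...,1]>60)&(hsv[...,2]>150)).astype(np.uint8)*255
    return mk
E
python3 - <<'E'
from h import *
m=optics.camera_model('top'); im=np.load('pics/top1.png.npy')
z=lambda p: np.array(p,float)/2.5+[150,50]-0.3
b=rectfit(m,z([(84,230),(455,183),(490,404),(110,457)]),500,300,12,[700,0,0]);print('board',b)
F=rectfit(m,z([(187,269),(332,223),(341,243),(197,292)]),200,30,42,[700,0,0]);print('F',F)
N=rectfit(m,z([(177,338),(335,339),(335,361),(177,361)]),200,30,42,[700,0,0]);print('N',N)
q=b[0];c,s=np.cos(q[2]),np.sin(q[2]);R=np.array([[c,-s],[s,c]])
for r in (F,N): print('board frame',R.T@(r[0][:2]-q[:2]),r[0][2]-q[2])
print('corner',q[:2]+R@[130,215])
for n,p in dict(sq=[(432,360)],pen=[(453,248)],off=[(134,418)],toph=[(102,262)]).items(): 
  w=ray(m,z(p),20)[0];print(n,w,R.T@(w[:2]-q[:2]))
# check strips
for y0,y1,x0,x1 in [(240,-152,130,150)]:
  X=[q[:2]+R@p for p in [(130,240),(130,-152),(150,-152),(150,240),(10,215),(122,215),(122,240),(10,240)]]
  print((proj(m,np.c_[X,np.full(8,34)])-[150,50])*2.5)
E
```

```text
board (array([ 5.38251694e+02, -6.77586956e+01,  1.41484353e-01]), np.float64(0.4214374274227737))
F (array([ 6.12295594e+02, -3.89531764e+01,  3.34277973e-01]), np.float64(0.9635474524039296))
N (array([ 4.91310427e+02, -2.89214551e+01,  5.46969636e-03]), np.float64(0.3304506478546614))
board frame [77.36598347 18.07655097] 0.19279361998043643
board frame [-40.99567218  45.06848907] -0.13601465630253612
corner [636.63495497 163.42463859]
sq [ 482.26508592 -258.29160038   20.        ] [ -82.29475397 -180.73422916]
pen [ 630.94470172 -287.9107774    20.        ] [  60.72253875 -231.02317213]
off [403.92875706 127.42542507  20.        ] [-105.45729459  212.17504899]
toph [607.60592989 173.50227997  20.        ] [102.68211581 229.07040713]
[[ 88.88911415 239.69311988]
 [386.89071621 201.19979673]
 [384.62815265 186.42898504]
 [ 87.11574434 224.73139056]
 [119.01686343 328.00054861]
 [108.75592994 243.20304628]
 [ 89.60052496 245.69237157]
 [ 99.68410324 330.55206156]]
```

```bash
cat >> h.py <<'E'
from scipy.spatial.transform import Rotation as Ro
B=np.array([538.25,-67.76]);TH=0.1415
RB=Ro.from_euler('z',TH).as_matrix()
def b2w(x,y,z): return RB@np.array([x,y,z])+np.array([B[0],B[1],0])
def w2b(p): return RB.T@(np.array(p)-[B[0],B[1],0])
def plan(x,y,z,yaw=0):
    s=env.state(); R=Ro.from_euler('xyz',s['tcp_rot']).as_matrix()
    Rt=(Ro.from_euler('z',TH+yaw)*Ro.from_euler('x',-np.pi/2)).as_matrix()
    print('t',s['t'],'board',w2b(s['eef_pos']).round(1),'F',RB.T@s['ft_force'],'op',s['opening'])
    print('slide',(R.T@(b2w(x,y,z)-s['eef_pos'])/1000).round(4),'dr',Ro.from_matrix(R.T@Rt).as_rotvec().round(4))
E
python3 -c "
from h import *
plan(30,18,150)"
```

```text
t 0.15 board [-164.7  654.7  214.2] F [-1.02498356  1.11786837 -0.20900989] op 0.9989806612355813
slide [ 0.5249  0.0645 -0.4096] dr [ 7.000e-04 -6.113e-01 -3.000e-04]
```

Call:
drive_tool:
  steps:
    - {"slide": [0.0326,0.0013,-0.0256],"dr": [0,-0.122,0],"fingers": 0.095}
    - {"slide": [0.0653,0.0026,-0.051],"dr": [0,-0.244,0],"fingers": 0.095}
    - {"slide": [0.098,0.004,-0.0765],"dr": [0,-0.366,0],"fingers": 0.095}
    - {"slide": [0.13,0.005,-0.1015],"dr": [0,-0.488,0],"fingers": 0.095}
    - {"slide": [0.163,0.006,-0.127],"dr": [0,-0.611,0],"fingers": 0.095}

```text
t: 0.57
eef_pos: [367.9, 375.4, 208.6]
tcp_rot: [-1.571, 0.0, 0.127]
ft_force: [0.0, -0.4, -0.4]
opening: 1.0
```

```bash
python3 -c "
from h import *
plan(30,18,120)"
```

```text
t 0.5667 board [-106.1  462.7  208.6] F [-0.05466875 -0.43860756 -0.38216267] op 1.0004068581784997
slide [ 0.1424  0.0887 -0.4427] dr [ 0.0002 -0.0142 -0.0002]
```

Call:
drive_tool:
  steps:
    - {"slide": [0.142,0.088,-0.443],"dr": [0,-0.014,0],"fingers": 0.095}
    - {"slide": [0.142,0.088,-0.443],"dr": [0,-0.014,0],"fingers": 0.095}
    - {"slide": [0.142,0.088,-0.443],"dr": [0,-0.014,0],"fingers": 0.095}
    - {"slide": [0.142,0.088,-0.443],"dr": [0,-0.014,0],"fingers": 0.095}
    - {"slide": [0.142,0.088,-0.443],"dr": [0,-0.014,0],"fingers": 0.095}

```text
t: 0.98
eef_pos: [453.7, 189.3, 169.8]
tcp_rot: [-1.571, -0.0, 0.135]
ft_force: [2.4, 0.5, 0.2]
opening: 0.996
```

```bash
python3 -c "
from h import *
plan(30,18,120)"
```

```text
t 0.9833 board [-47.5 266.4 169.8] F [2.44861866 0.11742215 0.24976263] op 0.995731517924633
slide [ 0.079   0.0498 -0.248 ] dr [-0.0001 -0.0062  0.0002]
```

Call:
drive_tool:
  steps:
    - {"slide": [0.078,0.05,-0.248],"dr": [0,-0.005,0],"fingers": 0.095}
    - {"slide": [0.078,0.05,-0.248],"dr": [0,-0.005,0],"fingers": 0.095}
    - {"slide": [0.078,0.05,-0.248],"dr": [0,-0.005,0],"fingers": 0.095}
    - {"slide": [0.078,0.05,-0.248],"dr": [0,-0.005,0],"fingers": 0.095}
    - {"slide": [0.078,0.05,-0.248],"dr": [0,-0.005,0],"fingers": 0.095}

```text
t: 1.4
eef_pos: [540.8, 4.0, 130.3]
tcp_rot: [-1.571, 0.0, 0.14]
ft_force: [0.4, 1.0, 1.0]
opening: 0.999
```

```bash
python3 -c "
from h import *
plan(28,18,45)"
```

```text
t 1.4 board [ 12.7  70.7 130.3] F [0.52734128 0.96896649 0.99184678] op 0.9994551552533057
slide [ 0.0154  0.0853 -0.0527] dr [-0.0001 -0.0015 -0.0001]
```

Call:
drive_tool:
  steps:
    - {"slide": [0.0155,0.03,-0.0525],"fingers": 0.095}
    - {"slide": [0.0155,0.03,-0.0525],"fingers": 0.095}
    - {"slide": [0.0155,0.06,-0.0525],"fingers": 0.095}
    - {"slide": [0.0155,0.07,-0.0525],"fingers": 0.095}
    - {"slide": [0.0155,0.07,-0.0525],"fingers": 0.095}

```text
invalid input
```

```bash
python3 -c "
from h import *
plan(28,18,18)
save('side','side2.png')
import cv2
im=cv2.imread('pics/side2.png')[120:270,160:390]
cv2.imwrite('pics/side2z.png',cv2.resize(im,None,fx=3,fy=3,interpolation=cv2.INTER_CUBIC))
"
```

```text
t 1.4 board [ 12.7  70.7 130.3] F [0.52734128 0.96896649 0.99184678] op 0.9994551552533057
slide [ 0.0154  0.1123 -0.0527] dr [-0.0001 -0.0015 -0.0001]
```

View pics/side2z.png

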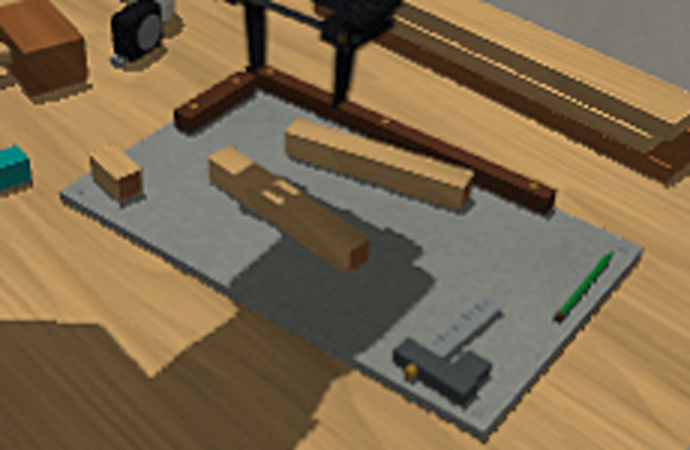

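The side view shows both legs in place, offcut near the left edge, and the gripper high above the board; "dr" must be given in every row.

Call:
drive_tool:
  steps:
    - {"slide": [0.0155,0.03,-0.0525],"dr": [0,0,0],"fingers": 0.095}
    - {"slide": [0.0155,0.03,-0.0525],"dr": [0,0,0],"fingers": 0.095}
    - {"slide": [0.0155,0.06,-0.0525],"dr": [0,0,0],"fingers": 0.095}
    - {"slide": [0.0155,0.07,-0.0525],"dr": [0,0,0],"fingers": 0.095}
    - {"slide": [0.0155,0.07,-0.0525],"dr": [0,0,0],"fingers": 0.095}

```text
t: 1.87
eef_pos: [561.6, -43.4, 58.4]
tcp_rot: [-1.569, 0.005, 0.14]
ft_force: [-0.5, -0.1, -0.0]
opening: 1.0
```

```bash
python3 -c "
from h import *
plan(28,18,18)
save('side','side3.png')
import cv2
im=cv2.imread('pics/side3.png')[120:270,160:390]
cv2.imwrite('pics/side3z.png',cv2.resize(im,None,fx=3,fy=3,interpolation=cv2.INTER_CUBIC))
"
```

```text
t 1.8667 board [26.5 20.8 58.4] F [-0.46783471  0.00310812 -0.02661213] op 0.999768974378352
slide [ 0.0016  0.0404 -0.0029] dr [-0.0018 -0.0017 -0.0046]
```

View pics/side3z.png

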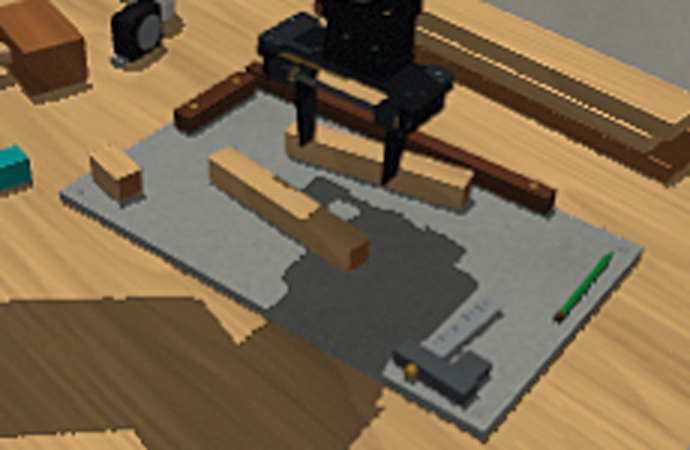

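Call:
drive_tool:
  steps:
    - {"slide": [0.0,0.025,-0.0],"dr": [0,0,0],"fingers": 0.095}
    - {"slide": [0.0,0.039,-0.0],"dr": [0,0,0],"fingers": 0.095}
    - {"slide": [0.0,0.04,-0.0],"dr": [0,0,0],"fingers": 0.095}
    - {"slide": [0.005,0.04,0],"dr": [0,0,0],"fingers": 0.095}
    - {"slide": [0.01,0.04,0],"dr": [0,0,0],"fingers": 0.095}

```text
t: 2.33
eef_pos: [574.0, -42.0, 22.3]
tcp_rot: [-1.571, -0.002, 0.141]
ft_force: [-0.2, 0.7, 0.1]
opening: 1.003
```

```bash
python3 -c "
from h import *
plan(85,18,18)
"
```

```text
t 2.3333 board [39.1 20.5 22.3] F [-0.11688783  0.68599846  0.08723297] op 1.0028353713763267
slide [ 0.0459  0.0044 -0.0025] dr [ 0.0005 -0.0008  0.0017]
```

Call:
drive_tool:
  steps:
    - {"slide": [0.006,0.001,-0.001],"dr": [0,0,0],"fingers": 0.095}
    - {"slide": [0.012,0.001,-0.002],"dr": [0,0,0],"fingers": 0.095}
    - {"slide": [0.018,0.001,-0.003],"dr": [0,0,0],"fingers": 0.095}
    - {"slide": [0.024,0.001,-0.003],"dr": [0,0,0],"fingers": 0.095}
    - {"slide": [0.03,0.001,-0.003],"dr": [0,0,0],"fingers": 0.095}

```text
t: 2.75
eef_pos: [603.7, -41.1, 20.0]
tcp_rot: [-1.571, -0.0, 0.14]
ft_force: [-1.4, -0.2, 1.4]
opening: 1.001
```

```bash
python3 -c "
from h import *
plan(88,18,18)
"
```

```text
t 2.75 board [68.6 17.2 20. ] F [-1.39805262 -0.01305263  1.36238336] op 1.0007988991741565
slide [0.0194 0.002  0.0008] dr [-0.0001 -0.0014  0.    ]
```

Call:
drive_tool:
  steps:
    - {"slide": [0.006,0.0,0],"dr": [0,0,0],"fingers": 0.095}
    - {"slide": [0.011,0.0,0],"dr": [0,0,0],"fingers": 0.095}
    - {"slide": [0.014,0.0,0],"dr": [0,0,0],"fingers": 0.095}
    - {"slide": [0.016,0.0,0],"dr": [0,0,0],"fingers": 0.095}
    - {"slide": [0.018,0.0,0],"dr": [0,0,0],"fingers": 0.095}

```text
t: 3.17
eef_pos: [620.9, -38.5, 19.7]
tcp_rot: [-1.571, 0.0, 0.14]
ft_force: [-1.5, -0.4, 0.8]
opening: 0.998
```

```bash
python3 -c "
from h import *
plan(90,18,18)
"
```

```text
t 3.1667 board [86.  17.3 19.7] F [-1.53338495 -0.18174607  0.83502831] op 0.9978058837426312
slide [0.004  0.0017 0.0007] dr [-0.0002 -0.0013 -0.0003]
```

Call:
drive_tool:
  steps:
    - {"slide": [0.001,0.0,0],"dr": [0,0,0],"fingers": 0.095}
    - {"slide": [0.002,0.0,0],"dr": [0,0,0],"fingers": 0.095}
    - {"slide": [0.003,0.0,0],"dr": [0,0,0],"fingers": 0.095}

```text
t: 3.42
eef_pos: [622.9, -38.5, 19.6]
tcp_rot: [-1.571, 0.003, 0.141]
ft_force: [-11.2, -5.2, 6.8]
opening: 1.0
```

Call:
drive_tool:
  steps:
    - {"slide": [0.001,0.0,0],"dr": [0,0,0],"fingers": 0.095}
    - {"slide": [0.0015,0.0,0],"dr": [0,0,0],"fingers": 0.095}

```text
t: 3.58
eef_pos: [622.9, -38.5, 19.7]
tcp_rot: [-1.57, 0.006, 0.142]
ft_force: [-14.9, -6.9, 10.4]
opening: 1.0
```

```bash
python3 -c "
from h import *
plan(90,18,18)
"
```

```text
t 3.5833 board [87.9 17.1 19.7] F [-15.72641011  -4.73838537  10.3833715 ] op 0.9996463775306774
slide [0.0021 0.0016 0.0009] dr [-0.0005  0.0003 -0.0058]
```

Call:
drive_tool:
  steps:
    - {"slide": [-0.006,0.0,0],"dr": [0,0,0],"fingers": 0.095}
    - {"slide": [-0.015,0.0,0],"dr": [0,0,0],"fingers": 0.095}
    - {"slide": [-0.015,-0.03,0],"dr": [0,0,0],"fingers": 0.0}
    - {"slide": [-0.015,-0.07,0],"dr": [0,0,0],"fingers": 0.0}
    - {"slide": [-0.015,-0.07,-0.04],"dr": [0,0,0],"fingers": 0.0}

```text
t: 4.0
eef_pos: [617.8, -75.9, 95.9]
tcp_rot: [-1.572, -0.007, 0.145]
ft_force: [1.0, 0.5, 1.4]
opening: 0.845
```

```bash
python3 -c "
from h import *
plan(112,-115,80)
"
```

```text
t 4.0 board [ 77.6 -19.2  95.9] F [1.05144269 0.32150155 1.41423659] op 0.8447396172781222
slide [ 0.034   0.0163 -0.0958] dr [0.0016 0.003  0.0074]
```

Call:
drive_tool:
  steps:
    - {"slide": [0.034,0.0,-0.041],"dr": [0,0,0],"fingers": 0.0}
    - {"slide": [0.034,0.0,-0.08],"dr": [0,0,0],"fingers": 0.0}
    - {"slide": [0.034,0.01,-0.096],"dr": [0,0,0],"fingers": 0.0}
    - {"slide": [0.034,0.02,-0.096],"dr": [0,0,0],"fingers": 0.0}
    - {"slide": [0.034,0.02,-0.096],"dr": [0,0,0],"fingers": 0.0}

```text
t: 4.42
eef_pos: [661.9, -170.6, 67.3]
tcp_rot: [-1.569, 0.002, 0.138]
ft_force: [-0.8, 0.8, -0.6]
opening: 0.493
```

```bash
python3 -c "
from h import *
plan(113,-112,19)
save('top','top4.png')
import cv2
im=cv2.imread('pics/top4.png')[50:290,150:410]
cv2.imwrite('pics/top4z.png',cv2.resize(im,None,fx=2.5,fy=2.5,interpolation=cv2.INTER_CUBIC))
"
```

```text
t 4.4167 board [ 107.9 -119.3   67.3] F [-0.64634035  0.88275254 -0.61474425] op 0.492690774977813
slide [0.0052 0.0483 0.0072] dr [-0.0017 -0.0036 -0.0024]
```

View pics/top4z.png

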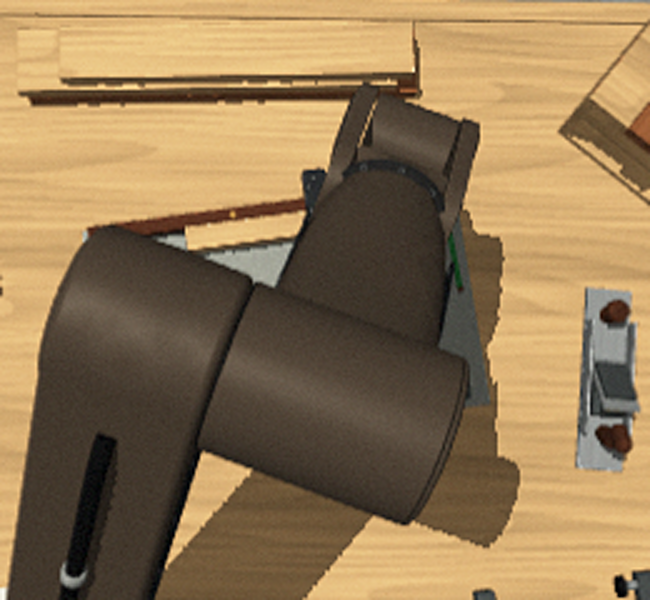

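Call:
drive_tool:
  steps:
    - {"slide": [0.005,0.0,0.0],"dr": [0,0,0],"fingers": 0.0}
    - {"slide": [0.005,0.0,0.0],"dr": [0,0,0],"fingers": 0.0}
    - {"slide": [0.005,0,0.0],"dr": [0,0,0],"fingers": 0.0}
    - {"slide": [0.005,0.0,0.0],"dr": [0,0,0],"fingers": 0.0}
    - {"slide": [0.005,0.0,0.0],"dr": [0,0,0],"fingers": 0.0}

```text
t: 4.88
eef_pos: [668.3, -168.7, 70.1]
tcp_rot: [-1.571, -0.0, 0.141]
ft_force: [0.9, -0.3, 0.5]
opening: 0.103
```

Call:
drive_tool:
  steps:
    - {"slide": [0,0.025,0.0],"dr": [0,0,0],"fingers": 0.0}
    - {"slide": [0,0.047,0.0],"dr": [0,0,0],"fingers": 0.0}
    - {"slide": [0,0.047,0.0],"dr": [0,0,0],"fingers": 0.0}

```text
t: 5.13
eef_pos: [666.3, -168.4, 19.2]
tcp_rot: [-1.568, 0.005, 0.14]
ft_force: [-1.3, -0.3, -0.0]
opening: 0.007
```

```bash
python3 -c "
from h import *
plan(113,0,19)
"
```

```text
t 5.1333 board [ 112.5 -117.7   19.2] F [-1.38268438 -0.15466077 -0.03238715] op 0.007040189401658794
slide [0.0003 0.0005 0.1177] dr [-0.0026 -0.0012 -0.0048]
```

Call:
drive_tool:
  steps:
    - {"slide": [0,0,0.01],"dr": [0,0,0],"fingers": 0.0}
    - {"slide": [0,0,0.018],"dr": [0,0,0],"fingers": 0.0}
    - {"slide": [0,0,0.026],"dr": [0,0,0],"fingers": 0.0}
    - {"slide": [0,0,0.034],"dr": [0,0,0],"fingers": 0.0}
    - {"slide": [0,0,0.042],"dr": [0,0,0],"fingers": 0.0}

```text
t: 5.55
eef_pos: [662.8, -127.1, 24.1]
tcp_rot: [-1.572, -0.002, 0.141]
ft_force: [-0.8, -5.8, 4.6]
opening: 0.003
```

Call:
drive_tool:
  steps:
    - {"slide": [0,0,0.008],"dr": [0,0,0],"fingers": 0.0}
    - {"slide": [0,0,0.016],"dr": [0,0,0],"fingers": 0.0}
    - {"slide": [0,0,0.024],"dr": [0,0,0],"fingers": 0.0}
    - {"slide": [0,0,0.032],"dr": [0,0,0],"fingers": 0.0}
    - {"slide": [0,0,0.04],"dr": [0,0,0],"fingers": 0.0}

```text
t: 5.97
eef_pos: [657.1, -88.4, 24.1]
tcp_rot: [-1.573, -0.002, 0.14]
ft_force: [-2.4, -8.1, 6.7]
opening: 0.003
```

```bash
python3 -c "
from h import *
plan(113,0,19)
"
```

```text
t 5.9667 board [114.7 -37.1  24.1] F [-3.5621321  -7.64554745  6.6795158 ] op 0.0029584645909706644
slide [-0.0018  0.0051  0.0372] dr [ 0.0018 -0.001   0.0016]
```

```bash
python3 -c "
from h import *
save('side','side5.png')
import cv2
im=cv2.imread('pics/side5.png')[120:270,160:390]
cv2.imwrite('pics/side5z.png',cv2.resize(im,None,fx=3,fy=3,interpolation=cv2.INTER_CUBIC))
"
```

```text
(no output)
```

View pics/side5z.png

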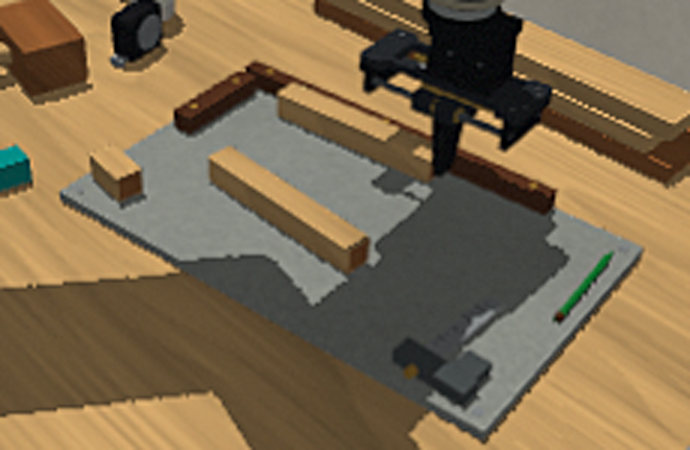

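Side view: the first leg lies flat on the fence with fingers at its right end (445,165 in the crop). It is sliding properly, so I continue, easing slightly off the fence.

Call:
drive_tool:
  steps:
    - {"slide": [-0.001,0.002,0.007],"dr": [0,0,0],"fingers": 0.0}
    - {"slide": [-0.002,0.003,0.014],"dr": [0,0,0],"fingers": 0.0}
    - {"slide": [-0.002,0.003,0.02],"dr": [0,0,0],"fingers": 0.0}
    - {"slide": [-0.002,0.003,0.026],"dr": [0,0,0],"fingers": 0.0}
    - {"slide": [-0.002,0.003,0.03],"dr": [0,0,0],"fingers": 0.0}

```text
t: 6.43
eef_pos: [650.8, -57.9, 20.2]
tcp_rot: [-1.571, -0.001, 0.141]
ft_force: [-0.2, -5.1, 5.6]
opening: -0.001
```

Call:
drive_tool:
  steps:
    - {"slide": [0,0,0.003],"dr": [0,0,0],"fingers": 0.0}
    - {"slide": [0,0,0.005],"dr": [0,0,0],"fingers": 0.0}
    - {"slide": [0,0,0.007],"dr": [0,0,0],"fingers": 0.0}

```text
t: 6.68
eef_pos: [649.9, -51.4, 20.2]
tcp_rot: [-1.571, -0.001, 0.141]
ft_force: [0.9, -4.5, 4.7]
opening: 0.003
```

```bash
python3 -c "
from h import *
plan(113,3,19)
"
```

```text
t 6.6833 board [112.9   0.4  20.2] F [ 0.23152218 -4.59515418  4.72005691] op 0.0032403614819899087
slide [0.0001 0.0012 0.0026] dr [ 0.0005 -0.001   0.001 ]
```

Call:
drive_tool:
  steps:
    - {"slide": [0,0,0.0015],"dr": [0,0,0],"fingers": 0.0}
    - {"slide": [0,0,0.003],"dr": [0,0,0],"fingers": 0.0}

```text
t: 6.85
eef_pos: [649.5, -48.6, 20.2]
tcp_rot: [-1.571, -0.001, 0.14]
ft_force: [1.0, -4.8, 5.9]
opening: 0.004
```

Call:
drive_tool:
  steps:
    - {"slide": [0,0,0.0015],"dr": [0,0,0],"fingers": 0.0}
    - {"slide": [0,0,0.002],"dr": [0,0,0],"fingers": 0.0}

```text
t: 7.02
eef_pos: [649.2, -46.5, 20.2]
tcp_rot: [-1.571, -0.001, 0.14]
ft_force: [0.7, -5.1, 5.2]
opening: 0.002
```

Call:
drive_tool:
  steps:
    - {"slide": [0,0,0.0015],"dr": [0,0,0],"fingers": 0.0}
    - {"slide": [0,0,0.003],"dr": [0,0,0],"fingers": 0.0}

```text
t: 7.18
eef_pos: [648.8, -43.7, 20.2]
tcp_rot: [-1.571, -0.001, 0.14]
ft_force: [-0.0, -5.1, 6.0]
opening: 0.003
```

Call:
drive_tool:
  steps:
    - {"slide": [0,0,0.0015],"dr": [0,0,0],"fingers": 0.0}
    - {"slide": [0,0,0.002],"dr": [0,0,0],"fingers": 0.0}

```text
t: 7.35
eef_pos: [648.8, -42.6, 20.2]
tcp_rot: [-1.573, -0.001, 0.141]
ft_force: [0.7, -13.6, 5.8]
opening: 0.003
```

```bash
python3 -c "
from h import *
plan(113,3,19)
"
```

```text
t 7.35 board [113.    9.3  20.2] F [ -1.26590005 -13.56915935   5.79227253] op 0.003267796277368572
slide [ 0.      0.0013 -0.0063] dr [ 0.0018 -0.0008  0.0014]
```

Call:
drive_tool:
  steps:
    - {"slide": [0,0,0.001],"dr": [0,0,0],"fingers": 0.0}
    - {"slide": [0,0,0.001],"dr": [0,0,0],"fingers": 0.0}

```text
t: 7.52
eef_pos: [649.0, -42.6, 20.3]
tcp_rot: [-1.574, -0.002, 0.14]
ft_force: [2.7, -16.4, 3.8]
opening: 0.007
```

Call:
drive_tool:
  steps:
    - {"slide": [0,0,-0.006],"dr": [0,0,0],"fingers": 0.0}
    - {"slide": [0,0,-0.015],"dr": [0,0,0],"fingers": 0.0}
    - {"slide": [0,-0.035,-0.015],"dr": [0,0,0],"fingers": 0.095}
    - {"slide": [0,-0.06,-0.015],"dr": [0,0,0],"fingers": 0.095}
    - {"slide": [-0.04,-0.07,-0.015],"dr": [0,0,0],"fingers": 0.095}

```text
t: 7.93
eef_pos: [616.0, -61.4, 92.6]
tcp_rot: [-1.573, -0.008, 0.141]
ft_force: [-0.1, -0.7, 0.3]
opening: 0.158
```

```bash
python3 -c "
from h import *
plan(-100,45,80)
"
```

```text
t 7.9333 board [77.9 -4.7 92.6] F [-0.19299834 -0.65299037  0.32141734] op 0.15775734895277582
slide [-0.178   0.0111  0.0496] dr [ 0.0021 -0.0005  0.0081]
```

Call:
drive_tool:
  steps:
    - {"slide": [-0.173,0.01,0.05],"dr": [0,0,0],"fingers": 0.095}
    - {"slide": [-0.173,0.01,0.05],"dr": [0,0,0],"fingers": 0.095}
    - {"slide": [-0.173,0.01,0.05],"dr": [0,0,0],"fingers": 0.095}
    - {"slide": [-0.173,0.01,0.05],"dr": [0,0,0],"fingers": 0.095}
    - {"slide": [-0.173,0.01,0.05],"dr": [0,0,0],"fingers": 0.095}

```text
t: 8.35
eef_pos: [426.2, -34.5, 79.3]
tcp_rot: [-1.568, 0.005, 0.14]
ft_force: [2.0, -0.4, 1.3]
opening: 0.51
```

```bash
python3 -c "
from h import *
plan(-93,45,19)
save('side','side6.png')
import cv2
im=cv2.imread('pics/side6.png')[120:270,160:390]
cv2.imwrite('pics/side6z.png',cv2.resize(im,None,fx=3,fy=3,interpolation=cv2.INTER_CUBIC))
"
```

```text
t 8.35 board [-106.3   48.8   79.3] F [ 1.8897735  -0.72145764  1.3259074 ] op 0.5095541910710494
slide [ 0.0136  0.0603 -0.0039] dr [-0.0024 -0.0013 -0.005 ]
```

View pics/side6z.png

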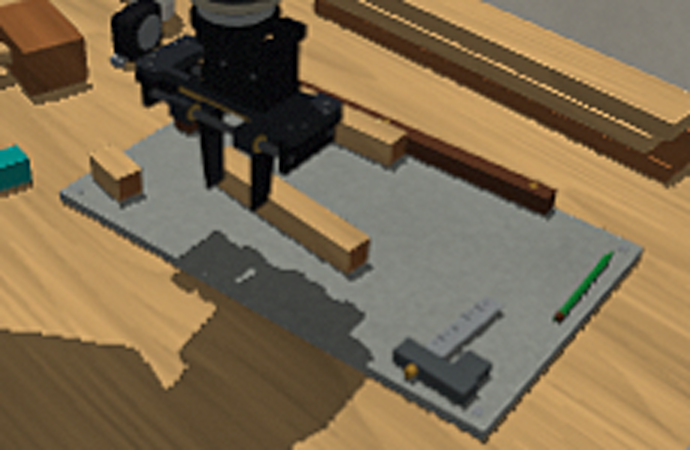

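Side view: the first leg has moved left along the fence, and the gripper is behind the second leg, still opening. I wait for it to open, then lower and push.

Call:
drive_tool:
  steps:
    - {"slide": [0.008,0.0,-0.004],"dr": [0,0,0],"fingers": 0.095}
    - {"slide": [0.008,0.0,-0.004],"dr": [0,0,0],"fingers": 0.095}
    - {"slide": [0.008,0.02,-0.004],"dr": [0,0,0],"fingers": 0.095}
    - {"slide": [0.008,0.04,-0.004],"dr": [0,0,0],"fingers": 0.095}
    - {"slide": [0.008,0.058,-0.004],"dr": [0,0,0],"fingers": 0.095}

```text
t: 8.82
eef_pos: [442.6, -39.1, 20.7]
tcp_rot: [-1.571, -0.002, 0.14]
ft_force: [0.2, 0.3, 0.4]
opening: 0.902
```

Call:
drive_tool:
  steps:
    - {"slide": [0,0.001,0],"dr": [0,0,0],"fingers": 0.095}
    - {"slide": [0.004,0.001,0],"dr": [0,0,0],"fingers": 0.095}
    - {"slide": [0.01,0.001,0],"dr": [0,0,0],"fingers": 0.095}

```text
t: 9.07
eef_pos: [451.6, -37.5, 21.1]
tcp_rot: [-1.571, -0.0, 0.14]
ft_force: [-0.1, 0.5, 1.3]
opening: 0.995
```

```bash
python3 -c "
from h import *
plan(50,45,19)
"
```

```text
t 9.0667 board [-81.5  42.2  21.1] F [-0.0466798   0.47479903  1.31696648] op 0.9949895630961862
slide [0.1315 0.0021 0.003 ] dr [-0.0001 -0.0016  0.0001]
```

Call:
drive_tool:
  steps:
    - {"slide": [0.007,0.001,0.001],"dr": [0,0,0],"fingers": 0.095}
    - {"slide": [0.014,0.001,0.002],"dr": [0,0,0],"fingers": 0.095}
    - {"slide": [0.021,0.001,0.003],"dr": [0,0,0],"fingers": 0.095}
    - {"slide": [0.028,0.001,0.003],"dr": [0,0,0],"fingers": 0.095}
    - {"slide": [0.035,0.001,0.003],"dr": [0,0,0],"fingers": 0.095}

```text
t: 9.48
eef_pos: [485.6, -29.2, 20.1]
tcp_rot: [-1.571, -0.0, 0.141]
ft_force: [-2.0, 0.6, 1.7]
opening: 0.998
```

Call:
drive_tool:
  steps:
    - {"slide": [0.007,0,0],"dr": [0,0,0],"fingers": 0.095}
    - {"slide": [0.014,0,0],"dr": [0,0,0],"fingers": 0.095}
    - {"slide": [0.021,0,0],"dr": [0,0,0],"fingers": 0.095}
    - {"slide": [0.028,0,0],"dr": [0,0,0],"fingers": 0.095}
    - {"slide": [0.035,0,0],"dr": [0,0,0],"fingers": 0.095}

```text
t: 9.9
eef_pos: [520.1, -24.5, 19.7]
tcp_rot: [-1.571, 0.0, 0.14]
ft_force: [-1.4, 0.1, 1.7]
opening: 0.996
```

```bash
python3 -c "
from h import *
plan(50,45,19)
save('side','side7.png')
import cv2
im=cv2.imread('pics/side7.png')[120:270,160:390]
cv2.imwrite('pics/side7z.png',cv2.resize(im,None,fx=3,fy=3,interpolation=cv2.INTER_CUBIC))
"
```

```text
t 9.9 board [-11.8  45.3  19.7] F [-1.35904299  0.33364304  1.66657174] op 0.9955955039609775
slide [ 0.0618  0.0007 -0.0003] dr [-0.0001 -0.0014 -0.0001]
```

View pics/side7z.png

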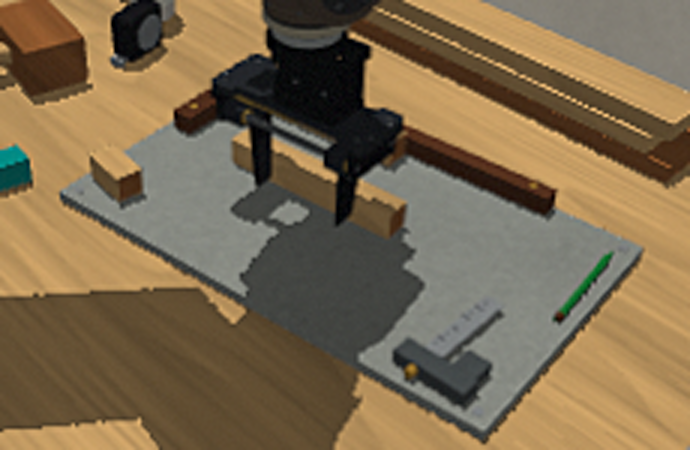

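The second leg is squared parallel to the fence and upright, with both fingers on its side (260,170 and 345,205). I continue.

Call:
drive_tool:
  steps:
    - {"slide": [0.007,0,0],"dr": [0,0,0],"fingers": 0.095}
    - {"slide": [0.014,0,0],"dr": [0,0,0],"fingers": 0.095}
    - {"slide": [0.021,0,0],"dr": [0,0,0],"fingers": 0.095}
    - {"slide": [0.028,0,0],"dr": [0,0,0],"fingers": 0.095}
    - {"slide": [0.035,0,0],"dr": [0,0,0],"fingers": 0.095}

```text
t: 10.37
eef_pos: [554.9, -19.6, 19.7]
tcp_rot: [-1.571, -0.0, 0.14]
ft_force: [-1.1, 1.1, -0.4]
opening: 1.0
```

Call:
drive_tool:
  steps:
    - {"slide": [0.007,0,0],"dr": [0,0,0],"fingers": 0.095}
    - {"slide": [0.014,0,0],"dr": [0,0,0],"fingers": 0.095}
    - {"slide": [0.02,0,0],"dr": [0,0,0],"fingers": 0.095}
    - {"slide": [0.025,0,0],"dr": [0,0,0],"fingers": 0.095}
    - {"slide": [0.029,0,0],"dr": [0,0,0],"fingers": 0.095}

```text
t: 10.78
eef_pos: [583.4, -15.6, 19.7]
tcp_rot: [-1.571, -0.0, 0.14]
ft_force: [-1.4, -0.6, 0.0]
opening: 0.996
```

```bash
python3 -c "
from h import *
plan(58,45,19)
"
```

```text
t 10.7833 board [52.1 45.3 19.7] F [-1.43871344 -0.36997031  0.04203413] op 0.9955897148530123
slide [ 0.0059  0.0007 -0.0003] dr [-0.0001 -0.0013  0.    ]
```

Call:
drive_tool:
  steps:
    - {"slide": [0.002,0,0],"dr": [0,0,0],"fingers": 0.095}
    - {"slide": [0.004,0,0],"dr": [0,0,0],"fingers": 0.095}
    - {"slide": [0.0055,0,0],"dr": [0,0,0],"fingers": 0.095}
    - {"slide": [0.007,0,0],"dr": [0,0,0],"fingers": 0.095}

```text
t: 11.12
eef_pos: [589.0, -14.8, 19.7]
tcp_rot: [-1.571, 0.002, 0.141]
ft_force: [-9.8, -5.6, 7.5]
opening: 1.003
```

```bash
python3 -c "
from h import *
plan(58,45,19)
"
```

```text
t 11.1167 board [57.7 45.3 19.7] F [-10.46401124  -4.17781095   7.54779763] op 1.0026795215498738
slide [ 0.0003  0.0007 -0.0003] dr [-0.0002 -0.0006 -0.0021]
```

Call:
drive_tool:
  steps:
    - {"slide": [-0.006,0.0,0],"dr": [0,0,0],"fingers": 0.095}
    - {"slide": [-0.015,0.0,0],"dr": [0,0,0],"fingers": 0.095}
    - {"slide": [-0.015,-0.03,0],"dr": [0,0,0],"fingers": 0.0}
    - {"slide": [-0.015,-0.05,-0.01],"dr": [0,0,0],"fingers": 0.0}
    - {"slide": [-0.0,-0.05,-0.05],"dr": [0,0,0],"fingers": 0.0}

```text
t: 11.53
eef_pos: [594.9, -60.5, 73.3]
tcp_rot: [-1.571, -0.002, 0.144]
ft_force: [1.9, 0.6, 0.6]
opening: 0.842
```

```bash
python3 -c "
from h import *
plan(84,-90,70)
"
```

```text
t 11.5333 board [57.1 -0.8 73.3] F [2.00952621 0.33356241 0.61464489] op 0.8422058280852318
slide [ 0.0267  0.0034 -0.0892] dr [0.     0.0021 0.0022]
```

Call:
drive_tool:
  steps:
    - {"slide": [0.027,0,-0.04],"dr": [0,0,0],"fingers": 0.0}
    - {"slide": [0.027,0.0,-0.075],"dr": [0,0,0],"fingers": 0.0}
    - {"slide": [0.027,0.0,-0.089],"dr": [0,0,0],"fingers": 0.0}
    - {"slide": [0.027,0.0,-0.089],"dr": [0,0,0],"fingers": 0.0}
    - {"slide": [0.027,0.0,-0.089],"dr": [0,0,0],"fingers": 0.0}

```text
t: 11.95
eef_pos: [634.4, -147.9, 69.3]
tcp_rot: [-1.57, 0.001, 0.138]
ft_force: [0.1, 0.3, 0.5]
opening: 0.497
```

Call:
drive_tool:
  steps:
    - {"slide": [0,0,0],"dr": [0,0,0],"fingers": 0.0}
    - {"slide": [0,0,0],"dr": [0,0,0],"fingers": 0.0}
    - {"slide": [0,0,0],"dr": [0,0,0],"fingers": 0.0}
    - {"slide": [0,0,0],"dr": [0,0,0],"fingers": 0.0}

```text
t: 12.28
eef_pos: [635.4, -146.7, 69.9]
tcp_rot: [-1.571, -0.0, 0.141]
ft_force: [0.3, -0.6, -0.6]
opening: 0.217
```

```bash
python3 -c "
from h import *
plan(84,-90,19)
save('side','side8.png')
import cv2
im=cv2.imread('pics/side8.png')[120:270,160:390]
cv2.imwrite('pics/side8z.png',cv2.resize(im,None,fx=3,fy=3,interpolation=cv2.INTER_CUBIC))
"
```

```text
t 12.2833 board [ 85.  -91.8  69.9] F [ 0.24691616 -0.61273665 -0.61556611] op 0.21683791723375448
slide [-0.0011  0.0509  0.0018] dr [-0.0001 -0.0001  0.0001]
```

View pics/side8z.png

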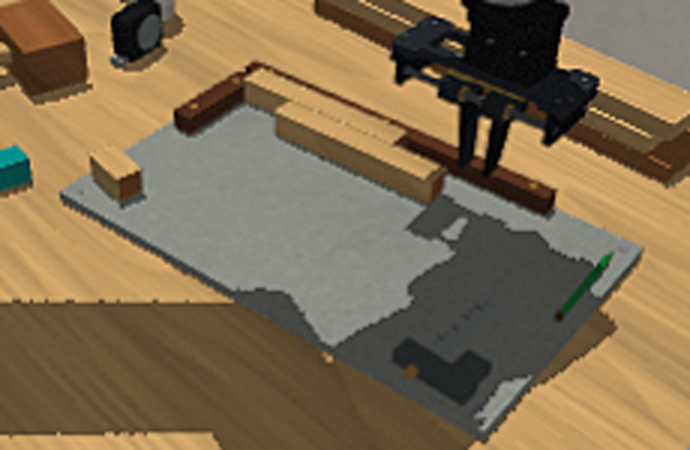

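Picture: leg one is in the corner against the stop (245,90). Leg two lies flat against it, with its right end at (440,185). Next I lower and push it along.

Call:
drive_tool:
  steps:
    - {"slide": [-0.001,0,0],"dr": [0,0,0],"fingers": 0.0}
    - {"slide": [-0.001,0,0],"dr": [0,0,0],"fingers": 0.0}
    - {"slide": [-0.001,0.025,0],"dr": [0,0,0],"fingers": 0.0}
    - {"slide": [-0.001,0.05,0],"dr": [0,0,0],"fingers": 0.0}
    - {"slide": [-0.001,0.05,0],"dr": [0,0,0],"fingers": 0.0}

```text
t: 12.75
eef_pos: [632.4, -147.1, 15.9]
tcp_rot: [-1.568, 0.005, 0.14]
ft_force: [-1.1, 0.4, -0.3]
opening: 0.002
```

Call:
drive_tool:
  steps:
    - {"slide": [0,0,0.006],"dr": [0,0,0],"fingers": 0.0}
    - {"slide": [0,0,0.012],"dr": [0,0,0],"fingers": 0.0}
    - {"slide": [0,0,0.018],"dr": [0,0,0],"fingers": 0.0}
    - {"slide": [0,0,0.025],"dr": [0,0,0],"fingers": 0.0}
    - {"slide": [0,0,0.032],"dr": [0,0,0],"fingers": 0.0}

```text
t: 13.17
eef_pos: [630.2, -115.2, 20.8]
tcp_rot: [-1.571, -0.001, 0.14]
ft_force: [0.4, 0.0, -0.7]
opening: 0.006
```

```bash
python3 -c "
from h import *
plan(84,9,19)
"
```

```text
t 13.1667 board [ 84.4 -60.   20.8] F [ 0.44922864 -0.03688444 -0.65720099] op 0.00577189465880466
slide [-0.0004  0.0017  0.069 ] dr [ 0.0005 -0.0011  0.0013]
```

Call:
drive_tool:
  steps:
    - {"slide": [0,0.001,0.007],"dr": [0,0,0],"fingers": 0.0}
    - {"slide": [0,0.001,0.014],"dr": [0,0,0],"fingers": 0.0}
    - {"slide": [0,0.001,0.021],"dr": [0,0,0],"fingers": 0.0}
    - {"slide": [0,0.001,0.028],"dr": [0,0,0],"fingers": 0.0}
    - {"slide": [0,0.001,0.035],"dr": [0,0,0],"fingers": 0.0}

```text
t: 13.58
eef_pos: [625.1, -80.9, 18.9]
tcp_rot: [-1.571, -0.0, 0.14]
ft_force: [1.1, -2.9, 3.0]
opening: 0.0
```

Call:
drive_tool:
  steps:
    - {"slide": [0,0,0.006],"dr": [0,0,0],"fingers": 0.0}
    - {"slide": [0,0,0.012],"dr": [0,0,0],"fingers": 0.0}
    - {"slide": [0,0,0.018],"dr": [0,0,0],"fingers": 0.0}
    - {"slide": [0,0,0.023],"dr": [0,0,0],"fingers": 0.0}
    - {"slide": [0,0,0.027],"dr": [0,0,0],"fingers": 0.0}

```text
t: 14.0
eef_pos: [621.2, -54.1, 18.7]
tcp_rot: [-1.571, 0.0, 0.14]
ft_force: [0.2, -2.7, 1.5]
opening: 0.005
```

```bash
python3 -c "
from h import *
plan(84,9,19)
"
```

```text
t 14.0 board [84.1  1.8 18.7] F [-0.15555515 -2.67653665  1.5145082 ] op 0.004959894330151019
slide [-0.0001 -0.0003  0.0072] dr [-0.0001 -0.0012 -0.0001]
```

Call:
drive_tool:
  steps:
    - {"slide": [0,0,0.002],"dr": [0,0,0],"fingers": 0.0}
    - {"slide": [0,0,0.004],"dr": [0,0,0],"fingers": 0.0}
    - {"slide": [0,0,0.006],"dr": [0,0,0],"fingers": 0.0}
    - {"slide": [0,0,0.0075],"dr": [0,0,0],"fingers": 0.0}
    - {"slide": [0,0,0.009],"dr": [0,0,0],"fingers": 0.0}

```text
t: 14.42
eef_pos: [620.3, -46.9, 18.8]
tcp_rot: [-1.572, -0.0, 0.141]
ft_force: [0.6, -20.9, 0.9]
opening: 0.004
```

```bash
python3 -c "
from h import *
plan(84,9,19)
"
```

```text
t 14.4167 board [84.2  9.1 18.8] F [ -2.35476735 -20.74128848   0.88349829] op 0.004360737784086342
slide [-0.0002 -0.0002 -0.0001] dr [ 0.0016 -0.0007  0.0005]
```

Call:
drive_tool:
  steps:
    - {"slide": [0,0,-0.006],"dr": [0,0,0],"fingers": 0.0}
    - {"slide": [0,0,-0.015],"dr": [0,0,0],"fingers": 0.0}
    - {"slide": [0,-0.03,-0.018],"dr": [0,0,0],"fingers": 0.095}
    - {"slide": [-0.03,-0.05,-0.018],"dr": [0,0,0],"fingers": 0.095}
    - {"slide": [-0.055,-0.05,0.01],"dr": [0,0,0],"fingers": 0.095}

```text
t: 14.83
eef_pos: [565.8, -46.9, 71.4]
tcp_rot: [-1.573, -0.005, 0.137]
ft_force: [0.9, 0.2, -0.1]
opening: 0.161
```

```bash
python3 -c "
from h import *
plan(30,113,60)
"
```

```text
t 14.8333 board [30.2 16.8 71.4] F [ 0.92947214  0.0682206  -0.09233086] op 0.1606910379778587
slide [-0.0007  0.0112  0.0963] dr [ 0.0019 -0.0043  0.0052]
```

Call:
drive_tool:
  steps:
    - {"slide": [0,0,0.04],"dr": [0,0,0],"fingers": 0.095}
    - {"slide": [0,0,0.08],"dr": [0,0,0],"fingers": 0.095}
    - {"slide": [0,0,0.096],"dr": [0,0,0],"fingers": 0.095}
    - {"slide": [0,0,0.096],"dr": [0,0,0],"fingers": 0.095}
    - {"slide": [0,0,0.096],"dr": [0,0,0],"fingers": 0.095}

```text
t: 15.25
eef_pos: [550.8, 51.8, 68.7]
tcp_rot: [-1.571, 0.0, 0.142]
ft_force: [-0.2, -0.0, -0.7]
opening: 0.51
```

Call:
drive_tool:
  steps:
    - {"slide": [0,0,0],"dr": [0,0,0],"fingers": 0.095}
    - {"slide": [0,0.01,0],"dr": [0,0,0],"fingers": 0.095}
    - {"slide": [0,0.03,0],"dr": [0,0,0],"fingers": 0.095}
    - {"slide": [0,0.05,0],"dr": [0,0,0],"fingers": 0.095}
    - {"slide": [0,0.052,0],"dr": [0,0,0],"fingers": 0.095}

```text
t: 15.67
eef_pos: [549.4, 50.4, 13.5]
tcp_rot: [-1.57, 0.004, 0.139]
ft_force: [-0.0, 0.1, -0.3]
opening: 0.858
```

```bash
python3 -c "
from h import *
plan(58,113,19)
"
```

```text
t 15.6667 board [ 27.7 115.4  13.5] F [-0.00544266  0.11376048 -0.2748993 ] op 0.857724161983837
slide [ 0.0302 -0.0057 -0.0023] dr [-0.0008 -0.003  -0.0044]
```

Call:
drive_tool:
  steps:
    - {"slide": [0,-0.003,0],"dr": [0,0,0],"fingers": 0.095}
    - {"slide": [0.008,-0.003,0],"dr": [0,0,0],"fingers": 0.095}
    - {"slide": [0.016,-0.003,0],"dr": [0,0,0],"fingers": 0.095}
    - {"slide": [0.022,-0.003,0],"dr": [0,0,0],"fingers": 0.095}
    - {"slide": [0.025,-0.003,0],"dr": [0,0,0],"fingers": 0.095}

```text
t: 16.08
eef_pos: [577.2, 55.1, 20.6]
tcp_rot: [-1.571, -0.002, 0.14]
ft_force: [0.3, 0.4, 1.4]
opening: 1.0
```

```bash
python3 -c "
from h import *
plan(58,113,19)
"
```

```text
t 16.0833 board [ 55.9 116.1  20.6] F [0.33684175 0.3761941  1.44837483] op 1.0004419496624408
slide [ 0.0021  0.0016 -0.0031] dr [ 0.0003 -0.0012  0.0022]
```

Call:
drive_tool:
  steps:
    - {"slide": [0.001,0,0],"dr": [0,0,0],"fingers": 0.095}
    - {"slide": [0.002,0,0],"dr": [0,0,0],"fingers": 0.095}
    - {"slide": [0.003,0,0],"dr": [0,0,0],"fingers": 0.095}
    - {"slide": [0.0038,0,0],"dr": [0,0,0],"fingers": 0.095}
    - {"slide": [0.0038,0,0],"dr": [0,0,0],"fingers": 0.095}

```text
t: 16.5
eef_pos: [578.5, 55.5, 19.8]
tcp_rot: [-1.571, 0.002, 0.141]
ft_force: [-4.0, -0.4, 3.6]
opening: 0.997
```

```bash
python3 -c "
from h import *
plan(58,113,19)
"
```

```text
t 16.5 board [ 57.2 116.3  19.8] F [-3.98944892  0.18007113  3.61920387] op 0.9973716354935138
slide [ 0.0008  0.0008 -0.0033] dr [-0.0002 -0.0009 -0.0019]
```

Call:
drive_tool:
  steps:
    - {"slide": [0.001,0,0],"dr": [0,0,0],"fingers": 0.095}
    - {"slide": [0.002,0,0],"dr": [0,0,0],"fingers": 0.095}
    - {"slide": [0.0025,0,0],"dr": [0,0,0],"fingers": 0.095}

```text
t: 16.75
eef_pos: [578.6, 55.5, 19.7]
tcp_rot: [-1.57, 0.007, 0.142]
ft_force: [-17.3, -5.6, 14.6]
opening: 1.002
```

Call:
drive_tool:
  steps:
    - {"slide": [-0.006,0.0,0],"dr": [0,0,0],"fingers": 0.095}
    - {"slide": [-0.02,0.0,0],"dr": [0,0,0],"fingers": 0.095}
    - {"slide": [-0.03,-0.04,0],"dr": [0,0,0],"fingers": 0.0}
    - {"slide": [-0.03,-0.08,0],"dr": [0,0,0],"fingers": 0.0}
    - {"slide": [-0.03,-0.12,0],"dr": [0,0,0],"fingers": 0.0}

```text
t: 17.17
eef_pos: [551.3, 51.6, 140.9]
tcp_rot: [-1.57, 0.001, 0.14]
ft_force: [0.9, -0.0, 0.7]
opening: 0.842
```

```bash
python3 -c "
from h import *
plan(58,113,19)
save('side','side9.png')
import cv2
im=cv2.imread('pics/side9.png')[130:205,200:355]
cv2.imwrite('pics/side9z.png',cv2.resize(im,None,fx=5,fy=5,interpolation=cv2.INTER_CUBIC))
"
```

```text
t 17.1667 board [ 29.8 116.3 140.9] F [ 0.8576395  -0.1643358   0.74859981] op 0.8423920248679108
slide [ 0.0284  0.1218 -0.0033] dr [-0.0004 -0.0017 -0.0011]
```

View pics/side9z.png

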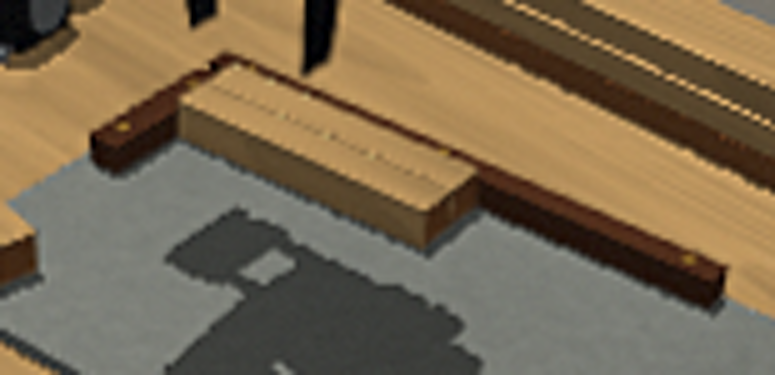

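Call:
drive_tool:
  steps:
    - {"slide": [0.03,0.04,-0.04],"dr": [0,0,0],"fingers": 0.0}
    - {"slide": [0.06,0.06,-0.08],"dr": [0,0,0],"fingers": 0.0}
    - {"slide": [0.07,0.07,-0.12],"dr": [0,0,0],"fingers": 0.0}
    - {"slide": [0.07,0.07,-0.135],"dr": [0,0,0],"fingers": 0.0}
    - {"slide": [0.07,0.07,-0.135],"dr": [0,0,0],"fingers": 0.0}

```text
t: 17.63
eef_pos: [642.0, -77.3, 67.5]
tcp_rot: [-1.571, -0.0, 0.137]
ft_force: [-0.5, 0.2, -0.5]
opening: 0.455
```

Call:
drive_tool:
  steps:
    - {"slide": [0,0,0],"dr": [0,0,0],"fingers": 0.0}
    - {"slide": [0,0,0],"dr": [0,0,0],"fingers": 0.0}
    - {"slide": [0,0,0],"dr": [0,0,0],"fingers": 0.0}
    - {"slide": [0,0,0],"dr": [0,0,0],"fingers": 0.0}
    - {"slide": [0,0,0],"dr": [0,0,0],"fingers": 0.0}

```text
t: 18.05
eef_pos: [640.2, -71.1, 70.4]
tcp_rot: [-1.571, -0.001, 0.142]
ft_force: [0.1, 1.2, -0.7]
opening: 0.102
```

```bash
python3 -c "
from h import *
plan(100,-12,19)
"
```

```text
t 18.05 board [100.4 -17.7  70.4] F [ 0.25797721  1.12519676 -0.6521361 ] op 0.10168888695588031
slide [-0.0005  0.0514  0.0057] dr [0.0001 0.     0.0008]
```

Call:
drive_tool:
  steps:
    - {"slide": [0,0.02,0],"dr": [0,0,0],"fingers": 0.0}
    - {"slide": [0,0.045,0],"dr": [0,0,0],"fingers": 0.0}
    - {"slide": [0,0.05,0],"dr": [0,0,0],"fingers": 0.0}
    - {"slide": [0,0.05,0.005],"dr": [0,0,0],"fingers": 0.0}
    - {"slide": [0,0.05,0.011],"dr": [0,0,0],"fingers": 0.0}

```text
t: 18.47
eef_pos: [638.9, -60.9, 20.4]
tcp_rot: [-1.571, -0.0, 0.14]
ft_force: [-0.3, 0.2, -0.1]
opening: 0.001
```

Call:
drive_tool:
  steps:
    - {"slide": [0,0,0.004],"dr": [0,0,0],"fingers": 0.0}
    - {"slide": [0,0,0.008],"dr": [0,0,0],"fingers": 0.0}
    - {"slide": [0,0,0.012],"dr": [0,0,0],"fingers": 0.0}
    - {"slide": [0,0,0.015],"dr": [0,0,0],"fingers": 0.0}

```text
t: 18.8
eef_pos: [636.8, -45.9, 20.5]
tcp_rot: [-1.571, -0.001, 0.141]
ft_force: [0.3, 0.3, -1.7]
opening: 0.003
```

```bash
python3 -c "
from h import *
plan(100,9,19)
"
```

```text
t 18.8 board [100.7   7.8  20.5] F [ 0.34511834  0.20556347 -1.72509894] op 0.003485109888954556
slide [-0.0007  0.0015  0.0012] dr [ 0.0002 -0.001   0.001 ]
```

Call:
drive_tool:
  steps:
    - {"slide": [0,0,0.001],"dr": [0,0,0],"fingers": 0.0}
    - {"slide": [0,0,0.002],"dr": [0,0,0],"fingers": 0.0}
    - {"slide": [0,0,0.003],"dr": [0,0,0],"fingers": 0.0}

```text
t: 19.05
eef_pos: [636.6, -44.5, 20.1]
tcp_rot: [-1.572, -0.001, 0.141]
ft_force: [0.6, -12.4, 1.6]
opening: 0.003
```

```bash
python3 -c "
from h import *
plan(100,9,19)
"
```

```text
t 19.05 board [100.6   9.2  20.1] F [ -1.19383575 -12.33485532   1.6246236 ] op 0.0028540499521730314
slide [-0.0006  0.0011 -0.0002] dr [ 0.0014 -0.0009  0.0008]
```

Call:
drive_tool:
  steps:
    - {"slide": [0,0,-0.006],"dr": [0,0,0],"fingers": 0.0}
    - {"slide": [0,0,-0.02],"dr": [0,0,0],"fingers": 0.0}
    - {"slide": [0,-0.04,-0.03],"dr": [0,0,0],"fingers": 0.0}
    - {"slide": [0,-0.08,-0.03],"dr": [0,0,0],"fingers": 0.0}
    - {"slide": [0,-0.12,-0.03],"dr": [0,0,0],"fingers": 0.0}

```text
t: 19.47
eef_pos: [640.1, -74.9, 140.7]
tcp_rot: [-1.57, 0.002, 0.139]
ft_force: [-0.0, -0.5, 0.2]
opening: 0.007
```

Call:
drive_tool:
  steps:
    - {"slide": [-0.15,-0.1,-0.3],"dr": [0,0,0],"fingers": 0.0}
    - {"slide": [-0.15,-0.1,-0.3],"dr": [0,0,0],"fingers": 0.0}
    - {"slide": [-0.15,-0.1,-0.3],"dr": [0,0,0],"fingers": 0.0}
    - {"slide": [-0.15,-0.1,-0.3],"dr": [0,0,0],"fingers": 0.0}
    - {"slide": [-0.15,-0.1,-0.3],"dr": [0,0,0],"fingers": 0.0}

```text
t: 19.88
eef_pos: [575.8, -265.1, 200.0]
tcp_rot: [-1.571, -0.0, 0.14]
ft_force: [0.8, 0.5, 0.3]
opening: 0.007
```

Call:
drive_tool:
  steps:
    - {"slide": [-0.05,-0.03,-0.2],"dr": [0,0,0],"fingers": 0.0}
    - {"slide": [-0.05,-0.03,-0.2],"dr": [0,0,0],"fingers": 0.0}
    - {"slide": [-0.05,-0.03,-0.2],"dr": [0,0,0],"fingers": 0.0}
    - {"slide": [-0.05,-0.03,-0.2],"dr": [0,0,0],"fingers": 0.0}
    - {"slide": [-0.05,-0.03,-0.2],"dr": [0,0,0],"fingers": 0.0}

```text
t: 20.3
eef_pos: [554.0, -470.6, 229.6]
tcp_rot: [-1.571, -0.0, 0.139]
ft_force: [0.6, -0.3, 0.5]
opening: 0.005
```

```bash
python3 -c "
from h import *
import cv2
for n,(r,c,f) in dict(top=((100,240),(170,360),4),side=((125,250),(170,370),4)).items():
  im=save(n,n+'10.png')[r[0]:r[1],c[0]:c[1],::-1]
  cv2.imwrite('pics/%s10z.png'%n,cv2.resize(im,None,fx=4,fy=4,interpolation=cv2.INTER_CUBIC))
"
```

```text
(no output)
```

View pics/top10z.png

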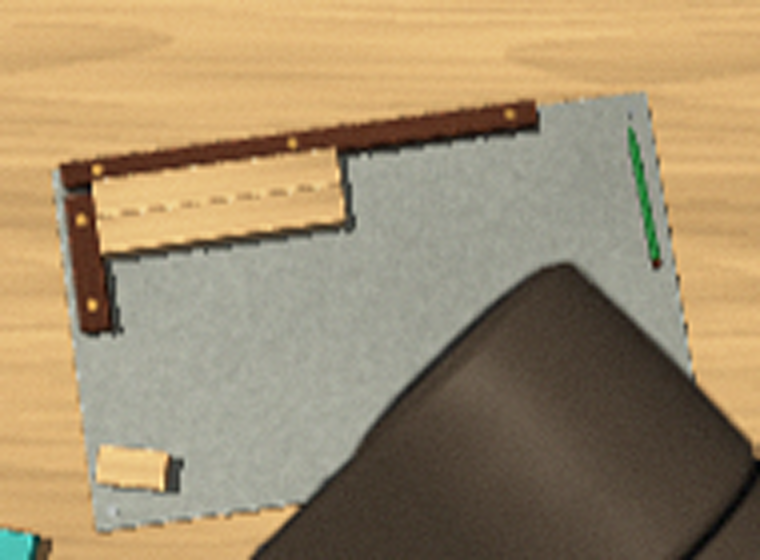

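View pics/side10z.png

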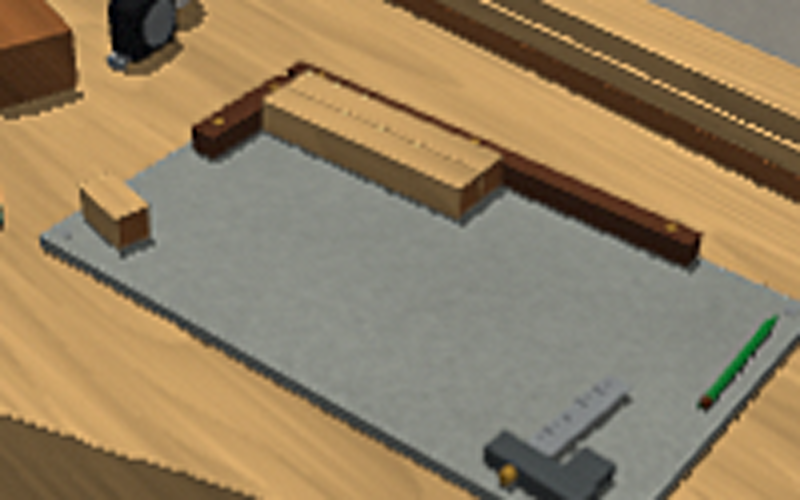

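Both views show the two legs closed up in the corner. In the top crop they are flush at the right end near (345,150–225), and their left ends meet the stop at (98,180–255). The offcut, square and pencil are where they were.

```bash
python3 -c "
from h import *
print(env.state()['t'],env.state()['ft_force']); print(env.job_done())"
```

```text
20.4 [ 0.78046734  0.96842246 -0.91180464]
the job is handed in; nothing more can be done
None
```

Both leg blanks are pushed into the corner and the job is handed in, at 20.4 s on the robot's clock.

**What I did:** I pushed the leg nearer the fence square against it with spread fingertips. I then slid it left with closed fingertips until it met the end stop. The second leg went the same way, flat against the first and then along to the stop. To finish, I pressed once on the side and once on the two right ends together, then moved the arm clear. I never gripped, lifted or tipped a blank.

**Last checks:**
- **Against the stop:** each leg's push stopped at the same point, board y about 9.2 mm, with 12–21 N of resistance.
- **Against the fence:** the side presses stopped at x about 87.9 mm for the first leg and 57.7 to 57.9 mm for the second. That is one 30 mm leg width apart, so they are closed up.
- **Pictures:** the final top and side views show the legs side by side, with no visible gap and their right ends level. The offcut, square and pencil are where they were. I didn't go over the other bystanders one by one in the last pictures.
- **Forces:** I read at most about 24 N at the wrist.

No check failed or disagreed. One move call was refused because I left out the turn value; nothing moved, and I sent it again.

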